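# Bring the next miniature round and hold the magnifier over it

### The arm

A 6-joint arm with a two-finger parallel gripper is mounted at the origin on the work surface. World frame = base frame: x ahead of the robot, y to its left, z up, the work surface at z = 0. Lengths are in m, angles in rad, forces in N, time in s.
With the tool pointing down it reaches from about 0.3 to 0.875 m from the base axis. Payload 4.2 kg.
Tool frame: the origin (TCP) lies midway between the tips of the shut fingers; the grasp point (between the pads) lies 19 mm behind it; z points along the fingers, y is the line along which they close (so a half turn about z gives the same grasp; the last joint's range is limited). The gripper opens to 85 mm and grips with 20 to 120 N. Pads are 22 mm wide; open, the fingers measure 114 mm over their backs; the gripper's body (76 mm by 85 mm) begins 54 mm behind the grasp point. The pads swing forward as they close: fully open they stand 13 mm farther back than shut.
Start: joints at [1.275, 0.32, 1.565, -0, 1.257, -0.02], TCP at [0.157, 0.553, 0.21] pointing down, gripper open.
Joint ranges: [-3.11, 3.11], [-0.84, 2.01], [0.21, 2.61], [-1.34, 4.49], [0.05, 2.63], [-2.56, 2.56]. Speed limits (rad/s): [2.57, 2.57, 3.14, 3.14, 3.14, 3.14].

### API

Orientations are given as a 3x3 rotation matrix whose columns are the frame's x, y, z axes.
In Python, from plant import ctrl, claw, planner, optics, current_t, current_qpos, current_joint_velocities, current_effort, current_eef_pos, current_orientation, current_ft_force, current_moment, current_finger_gap, current_grip_force gives the robot as it stands. Calls block until the motion is done:
- ctrl.move_to(position, orientation): joint-space move of the TCP to a pose.
- ctrl.servo_line(position, frame=None, max_speed=0.15): straight line of the TCP; frame=None keeps the orientation; max_speed is the mean speed in m/s.
- ctrl.move_joints(angles): joint-space move.
- claw.open_gripper() and claw.close_gripper(effort=None): open the fingers fully, or close them until they stop; effort is the grip in N (None keeps the last).
- ctrl.dwell(seconds).
- planner.inverse_kinematics(position, orientation): joint angles nearest the present ones, or None.
- optics.capture(name): name is "side" or "top" or "wrist"; returns a dict with "img" (420x560x3 uint8, red, green, blue), "K" (3x3 intrinsics, pixels), "k1" (the pictures are not rectified: a ray, as slopes to the right and down, at radius r is drawn at 1 + k1 r^2 times it, then the intrinsics apply), "origin" and "attitude" of the camera in the world; the wrist camera has in their place "tool_from_camera" (4x4, takes a point from camera to tool coordinates, whose origin is the TCP and whose axes are the flange's). Camera axes: x right, y down, z forward; pixel columns grow to the right and rows downward; lengths in m; the calibration is good to about 2 mm. A picture is of the moment at which its call begins: read the wrist's pose just before it. There is no depth.
A pose or a line that the arm cannot do raises ctrl.PlanningError and nothing moves.
- ctrl.job_done(): hands the job in; it is judged then, once.
Readings, each from a call of its own:
- current_t(): time.
- current_qpos(): joint angles.
- current_joint_velocities(): joint speeds.
- current_effort(): joint torques, N m.
- current_eef_pos(): TCP position.
- current_orientation(): TCP orientation.
- current_ft_force(): force on the tool from outside, world axes, zero at the start.
- current_moment(): the same for the moment, N m.
- current_finger_gap(): finger opening in m.
- current_grip_force(): force on a finger pad.
Only numpy, scipy, OpenCV 4.12 (cv2) and the standard library are available. Lean on these libraries where they do the work, as an engineer would, in place of code of your own. Each camera call takes 0.05 s, during which the arm holds its last target. There are 200 camera calls.

### The job

Click the turntable on by exactly one stop, anticlockwise seen from above, so that the little tractor comes to the viewing place at the arrow, and let it settle. Then draw the hand magnifier out of its sloping rest by the handle, turn it so that the lens lies level, and finish holding it like that, still and in the air, with the lens centred over the tractor and about 8 cm above its roof. The miniatures are freshly primed, so let nothing touch them, and leave the other things on the bench where they are.

Things in the scene. Friction and masses are not known exactly. Their poses are not given: they have to be found in the camera images.
- turntable: Grey cast base of the turntable, fixed to the bench left or right, the magnifier's rest on the other side. Origin on the turning axis at bench level, z up. Round foot 236 mm across, 34 mm high; a flat tongue 44 mm wide, 10 mm high, with a steel arrow, reaches to 165 mm from the axis along the base's own -x (towards the robot) and marks the viewing place.
- plate (a joint): Angle (rad) of the round aluminium plate, 240 mm across, top 46 mm above the bench, about the vertical; grows anticlockwise from above. Turns freely; a spring roller gives click stops every 1.047, and it starts at stop 0 (church at the viewing place). A sideways push of about 2 N at a peg carries it to the hump half way between stops; past that it snaps on to the next stop and holds there when let go.
- peg_a (a point): Centre of the top of one of the plate's six black upright grab pegs: 14 mm across (head 16), 34 mm tall, 105 mm from the axis, 60 degrees apart, half way between miniatures. At plate angle 0 it is at the base's own +y; turns with the plate. About 14 mm are free between a peg's inner side and the miniatures; nothing stands outside the pegs.
- peg_b (a point): Centre of the top of the next peg anticlockwise of peg_a, same size. At plate angle 0 it stands 30 degrees clockwise (from above) of the tongue's direction; one stop on, 30 degrees anticlockwise of it.
- miniatures: Six grey primed miniatures fixed on the plate, in anticlockwise order barn, well, tractor, church, conifer, silo; each at most 42 mm long, all within 84 mm of the turning axis, the tallest 46 mm above the plate (92 mm above the bench). Origin on the axis at the plate's top; turns with the plate. Freshly primed: nothing may touch them.
- tractor_top (a point): Centre of the miniature tractor, at the height of its cab roof (29 mm above the plate, 75 mm above the bench). 66 mm from the axis; it starts one stop clockwise of the viewing place. The tractor has two large rear wheels, two small front ones, a bonnet and a cab; about 40 x 27 mm.
- viewing_place (a point): Point on the plate's top at the viewing place, in line with the tongue, 66 mm from the axis, 46 mm above the bench; does not turn with the plate.
- rest: Wooden magnifier rest, fixed to the bench. Origin below the lens centre at bench level; foot plate 125 x 112 mm, 12 mm high. A flat pocket (98 x 24 mm outside) slopes up at 50 degrees towards the rest's own -x (towards the robot) and holds the lens end of the magnifier with 1 to 2 mm of play each way. Highest edge about 77 mm above the bench.
- pocket_mouth (a point): Centre of the pocket's mouth. The magnifier comes out of the pocket along the slope, towards the rest's own -x and up at 50 degrees; the lens rim reaches 54 mm down into the pocket from here.
- loupe: Hand magnifier, 90 to 160 g. Origin: lens centre; z: lens axis; handle along its own -x. Steel-rimmed lens 84 mm across, 10 mm thick; thin neck; flat-sided black handle 60 to 150 mm from the lens centre, 20 mm wide (y), 15 mm thick (z). Starts lens down in the pocket, 60 mm above the bench, handle sloping up 50 degrees towards the rest's -x, y level. Lens level = z upright.
- dropper_bottle: Grey dropper bottle of model paint with a black pointed cap, 25 mm across and 78 mm tall, standing between the turntable and the magnifier's rest, nearer the robot.
- dropper_bottle_2: Ochre dropper bottle of model paint with a black pointed cap, 25 mm across and 78 mm tall, standing between the turntable and the magnifier's rest, farther from the robot.
- enamel_tin: Small steel enamel paint tin, 38 mm across and 29 mm tall, near the robot, about straight ahead.
- paint_jar: Small paint jar with a black lid, 40 mm across and 48 mm tall, straight ahead, beyond the turntable and rest.
- craft_knife: Red snap-blade craft knife lying flat near the robot on its left, about 147 mm long, 18 mm wide, 16 mm high, along its x.
- water_cup: White water cup, 68 mm across the rim and 70 mm tall, far left.
- diorama_base: Round cork diorama base with plaster ground, 150 mm across, about 20 mm high, far right.
- glue_bottle: Square glass glue bottle with a white brush cap, 30 mm square, 64 mm tall, near right.
Mind the look-alikes: they are no part of the job. There is more than one size of the loupe; the job needs the middle-sized.

How it is judged:
By the outcome, as a careful person would: the job done as asked, in the order asked, and still so for the second after the job is handed in, while the arm keeps its last pose, push and grip.
It also fails if it takes over 58 s, if anything falls off the work surface, if the arm or the gripper's body presses on something with over 40 N, if the wrist force passes 120 N, or if a joint passes its speed limit or range.

## Working session

There is one attempt and no reset: what is moved stays moved. The work goes in short steps, each a Python script; the robot and the scene stay as the last script left them, time stands still between calls to the robot, and variables do not carry over. Pictures are saved under pics/ and viewed, at most 10 in all, crops included, and the job is handed in when it is done.

```bash
ls; mkdir -p pics; python3 - <<'E'
from plant import *
import cv2,numpy as np,pickle
d={}
for n in ["side","top","wrist"]:
    c=optics.capture(n); d[n]=c
    print(n,{k:(np.round(v,4).tolist()) for k,v in c.items() if k!="img"})
    cv2.imwrite(f"pics/{n}0.png",c["img"][:,:,::-1])
pickle.dump(d,open("c0.pkl","wb"))
print(current_t(),current_orientation(),current_ft_force())
E
```

```text
pics
side {'K': [[500.8187, 0.0, 283.9968], [0.0, 500.8187, 212.4405], [0.0, 0.0, 1.0]], 'k1': -0.0438, 'origin': [0.0233, -1.0873, 0.838], 'attitude': [[0.8926, -0.2344, 0.3851], [-0.4508, -0.4806, 0.7522], [0.0088, -0.8451, -0.5346]]}
top {'K': [[405.6387, 0.0, 280.7973], [0.0, 405.6387, 204.2583], [0.0, 0.0, 1.0]], 'k1': 0.0359, 'origin': [0.3865, -0.0266, 1.1866], 'attitude': [[-0.0026, -0.9894, 0.1449], [-0.9996, 0.0066, 0.0271], [-0.0278, -0.1447, -0.9891]]}
wrist {'K': [[375.871, 0.0, 284.2692], [0.0, 375.871, 206.0532], [0.0, 0.0, 1.0]], 'k1': -0.0664, 'tool_from_camera': [[0.001, -0.9565, -0.2918, 0.0739], [1.0, 0.0009, 0.0006, 0.0006], [-0.0003, -0.2918, 0.9565, -0.1638], [0.0, 0.0, 0.0, 1.0]]}
0.15 [[-9.62214012e-01  2.72294054e-01 -3.78206146e-04]
 [ 2.72294317e-01  9.62213118e-01 -1.31141260e-03]
 [ 6.82506240e-06 -1.36484296e-03 -9.99999069e-01]] [-0.07324092 -0.32715749 -0.57457726]
```

View pics/top0.png

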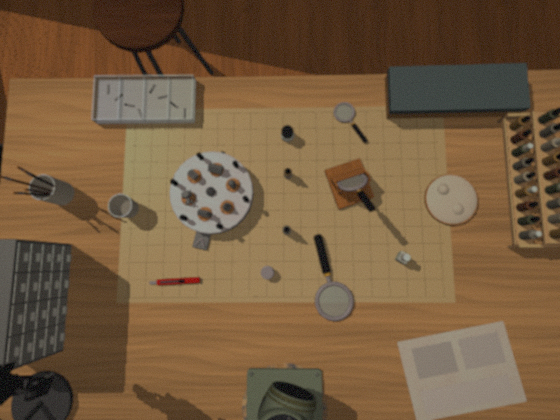

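View pics/side0.png

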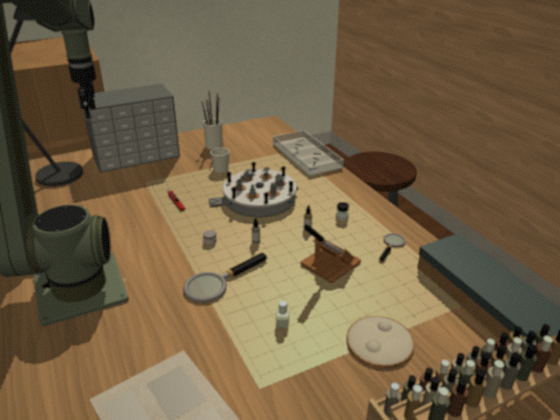

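The top view shows the turntable at about (211,192) with its tongue at (202,242). The rest is at (350,185), with the handle running to about (372,208). The large and small look-alike loupes lie at (335,300) and (345,113). I'll take closer wrist views next.

```bash
cat > h.py <<'E'
from plant import *
import cv2,numpy as np,pickle
def cam(n):
    p=np.array(current_eef_pos());R=np.array(current_orientation())
    c=optics.capture(n)
    if n=="wrist":
        T=np.array(c["tool_from_camera"]);c["origin"]=p+R@T[:3,3];c["attitude"]=R@T[:3,:3]
    return c
def rays(c,uv):
    K=np.array(c["K"],float);k=c["k1"]
    d=cv2.undistortPoints(np.array(uv,float).reshape(-1,1,2),K,np.array([k,0,0,0.]))[:,0]
    return np.array(c["origin"]),np.c_[d,np.ones(len(d))]@np.array(c["attitude"]).T
def onz(c,uv,z):
    o,d=rays(c,uv);return o+d*((z-o[2])/d[:,2])[:,None]
def proj(c,P):
    R=np.array(c["attitude"]);p=(np.atleast_2d(P)-c["origin"])@R
    s=p[:,:2]/p[:,2:];s=s*(1+c["k1"]*(s**2).sum(1,keepdims=True))
    K=np.array(c["K"]);return s*[K[0,0],K[1,1]]+K[:2,2]
def tri(obs):
    A=np.zeros((3,3));b=np.zeros(3)
    for c,uv in obs:
        o,d=rays(c,[uv]);d=d[0]/np.linalg.norm(d[0]);M=np.eye(3)-np.outer(d,d);A+=M;b+=M@o
    return np.linalg.solve(A,b)
def down(yaw): # tool x at yaw, z down
    c,s=np.cos(yaw),np.sin(yaw);return np.array([[c,s,0],[s,-c,0],[0,0,-1.]])
E
python3 - <<'E'
from h import *
d=pickle.load(open("c0.pkl","rb"));c=d["top"]
print(onz(c,[[211,192],[202,242]],.046),onz(c,[[350,185],[368,200],[335,300]],.06))
for z in (.33,):
  for x,y in ((.3,.2),(.35,.2),(.4,.2),(.3,-.2),(.35,-.2),(.4,-.2)):
    for yaw in (0,np.pi):
      q=planner.inverse_kinematics([x,y,z],down(yaw)); print(x,y,yaw,None if q is None else np.round(q,2))
E
```

```text
[[0.59037879 0.20463212 0.046     ]
 [0.44763517 0.22678779 0.046     ]] [[ 0.60489164 -0.19051783  0.06      ]
 [ 0.56186757 -0.23926734  0.06      ]
 [ 0.28948945 -0.14137166  0.06      ]]
0.3 0.2 0 [ 0.56 -0.09  1.74 -0.    1.49  2.13]
0.3 0.2 3.141592653589793 [ 0.56 -0.09  1.74 -0.    1.49 -1.01]
0.35 0.2 0 [ 0.49 -0.02  1.68 -0.    1.48  2.06]
0.35 0.2 3.141592653589793 [ 0.49 -0.02  1.68 -0.    1.48 -1.08]
0.4 0.2 0 [ 0.44  0.06  1.6  -0.    1.48  2.01]
0.4 0.2 3.141592653589793 [ 0.44  0.06  1.6  -0.    1.48 -1.13]
0.3 -0.2 0 [-0.62 -0.09  1.74 -0.    1.49  0.95]
0.3 -0.2 3.141592653589793 [-0.62 -0.09  1.74 -0.    1.49 -2.19]
0.35 -0.2 0 [-0.55 -0.02  1.68 -0.    1.48  1.02]
0.35 -0.2 3.141592653589793 [-0.55 -0.02  1.68 -0.    1.48 -2.12]
0.4 -0.2 0 [-0.49  0.06  1.6  -0.    1.48  1.08]
0.4 -0.2 3.141592653589793 [-0.49  0.06  1.6  -0.    1.48 -2.06]
```

```bash
python3 - <<'E'
from h import *
q=planner.inverse_kinematics([.5,.2,.3],down(np.pi));print(q)
ctrl.move_to([.5,.2,.3],down(np.pi)); ctrl.dwell(.2)
a=cam("wrist")
ctrl.move_to([.42,-.16,.3],down(np.pi)); ctrl.dwell(.2)
b=cam("wrist")
pickle.dump((a,b),open("w.pkl","wb"))
cv2.imwrite("pics/wa.png",a["img"][:,:,::-1]);cv2.imwrite("pics/wb.png",b["img"][:,:,::-1])
print(current_t(),current_qpos())
E
```

```text
[ 3.59149790e-01  2.18038221e-01  1.48067074e+00 -4.44089210e-16
  1.44288369e+00 -1.21164654e+00]
3.85 [-3.88101247e-01  7.05073948e-02  1.65895178e+00  8.61174858e-05
  1.41220320e+00 -1.96027808e+00]
```

View pics/wa.png

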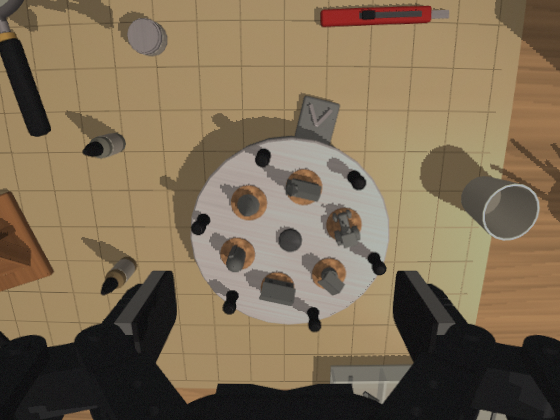

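View pics/wb.png

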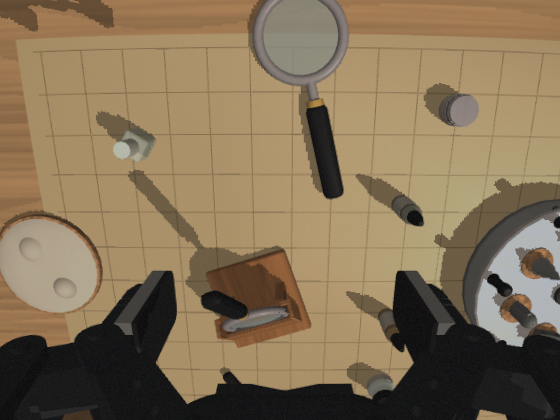

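The wrist view shows the tongue at (318,118), the church at (303,185) and the tractor at (343,225). Peg_b is at (357,180). In the second picture the rest is at (258,297), with the black handle end at about (205,298). I'll compute the turntable pose from the peg blobs and take two better views of the rest.

```bash
cat > tt.py <<'E'
from h import *
from scipy.optimize import least_squares
def pegs(c,ctr,zmid=.064,thr=45,rng=(.09,.12)):
    m=(c["img"].max(2)<thr).astype(np.uint8)
    n,l,s,cen=cv2.connectedComponentsWithStats(m)
    ok=[i for i in range(1,n) if 40<s[i,4]<500]
    P=onz(c,cen[ok],zmid)[:,:2]
    r=np.hypot(*(P-ctr).T);k=(r>rng[0]-.01)&(r<rng[1]+.01)
    return P[k],cen[ok][k],s[ok][k,4]
def fit(P,c0):
    a=np.arctan2(*(P-c0).T[::-1])
    def res(v):
        d=P-v[:2];th=np.arctan2(d[:,1],d[:,0])-v[2]
        e=(th+np.pi/6)%(np.pi/3)-np.pi/6
        return np.r_[np.hypot(*d.T)-.105,.105*e]
    best=min((least_squares(res,[*c0,t0]) for t0 in np.linspace(0,1,7)),key=lambda r:r.cost)
    return best.x,np.abs(best.fun).max()
E
python3 - <<'E'
from tt import *
a,b=pickle.load(open("w.pkl","rb"))
c0=np.array([.59,.205])
for thr in (35,50):
  P,uv,s=pegs(a,c0,thr=thr);print(np.c_[P,uv,s].round(3));
  if len(P)>=4: print(fit(P,c0))
# plate rim
g=a["img"];hsv=cv2.cvtColor(g,cv2.COLOR_RGB2HSV)
m=((hsv[:,:,1]<40)&(hsv[:,:,2]>110)).astype(np.uint8);m[:, :185]=0;m[:,395:]=0;m[335:]=0;m[:132]=0
m=cv2.morphologyEx(m,cv2.MORPH_OPEN,np.ones((3,3)))
cn=max(cv2.findContours(m,0,1)[0],key=cv2.contourArea);h=cv2.convexHull(cn)[:,0]
Q=onz(a,h,.046)[:,:2];(cc,rr)=cv2.minEnclosingCircle(Q.astype(np.float32));print("plate",cc,rr,len(h))
print("tongue tip", onz(a,[[304,96],[340,104],[322,100]],.01))
# more rest views
V=[]
for i,p in enumerate([[.5,-.22,.34],[.52,-.05,.30],[.40,-.33,.30]]):
    ctrl.move_to(p,down(np.pi));ctrl.dwell(.15);V.append(cam("wrist"))
pickle.dump(V,open("r.pkl","wb"))
cv2.imwrite("pics/r01.png",np.hstack([V[0]["img"][100:400,80:480],V[1]["img"][100:400,0:400]])[:,:,::-1])
print(current_t())
E
```

```text
[[4.93000e-01 1.78000e-01 2.62316e+02 1.57053e+02 1.87000e+02]
 [5.17000e-01 2.79000e-01 3.55474e+02 1.79135e+02 1.92000e+02]
 [5.69000e-01 1.06000e-01 2.00274e+02 2.23739e+02 2.34000e+02]
 [6.17000e-01 3.09000e-01 3.75961e+02 2.62705e+02 2.07000e+02]
 [6.69000e-01 1.36000e-01 2.30367e+02 3.01566e+02 2.21000e+02]
 [6.93000e-01 2.38000e-01 3.13321e+02 3.19005e+02 2.15000e+02]]
(array([0.5930598 , 0.20765093, 0.29152287]), np.float64(0.0008963027866990131))
[[4.93000e-01 1.78000e-01 2.62475e+02 1.57360e+02 2.00000e+02]
 [5.17000e-01 2.80000e-01 3.56126e+02 1.79587e+02 2.23000e+02]
 [5.69000e-01 1.06000e-01 2.00161e+02 2.23944e+02 2.49000e+02]
 [6.18000e-01 3.10000e-01 3.76648e+02 2.63631e+02 2.44000e+02]
 [6.70000e-01 1.36000e-01 2.30224e+02 3.01942e+02 2.41000e+02]
 [6.94000e-01 2.38000e-01 3.13435e+02 3.19172e+02 2.32000e+02]]
(array([0.59356665, 0.20792094, 0.28938155]), np.float64(0.0007097369524273339))
plate (0.593488872051239, 0.20784138143062592) 0.11901338398456573 57
tongue tip [[0.43024953 0.22409822 0.01      ]
 [0.43908977 0.26646862 0.01      ]
 [0.43467505 0.24520833 0.01      ]]
6.8583
```

View pics/r01.png

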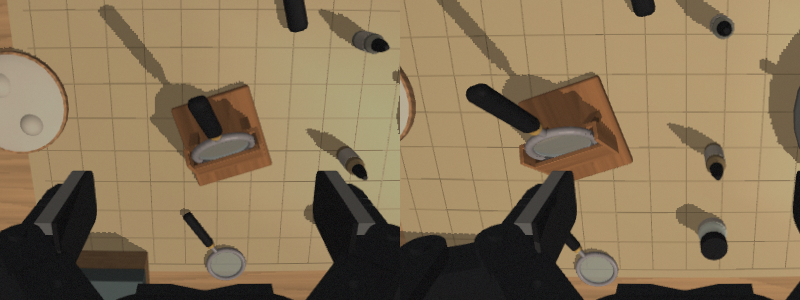

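```bash
python3 - <<'E'
from h import *
import itertools
V=pickle.load(open("r.pkl","rb"));a,b=pickle.load(open("w.pkl","rb"))
V=V+[b]
E=[]
for i,c in enumerate(V):
    m=(c["img"].max(2)<42).astype(np.uint8)
    pr=proj(c,[[.545,-.22,.14]])[0]
    n,l,s,cen=cv2.connectedComponentsWithStats(m)
    ok=[j for j in range(1,n) if 200<s[j,4]<6000]
    j=min(ok,key=lambda j:np.hypot(*(cen[j]-pr)))
    ys,xs=np.where(l==j);P=np.c_[xs,ys].astype(float)
    mu=P.mean(0);w,U=np.linalg.eigh(np.cov(P.T));ax=U[:,1];t=(P-mu)@ax
    e=[mu+ax*t.min(),mu+ax*t.max()]
    e.sort(key=lambda p:np.hypot(*(p-proj(c,[[.6,-.19,.06]])[0])))
    E.append(e);print(i,pr.round(),mu.round(),s[j,4],np.round(e,1).tolist(),w.round(1))
# planes
N=[]
for c,e in zip(V,E):
    o,d=rays(c,e);n=np.cross(d[0],d[1]);N.append(n/np.linalg.norm(n))
for idx in ([0,1,2],[0,1],[1,2],[0,2],[0,1,2,3]):
    N_=np.array([N[k] for k in idx]);u,s,vt=np.linalg.svd(N_);d=vt[2]*np.sign(vt[2][2])
    A=tri([(V[k],E[k][0]) for k in idx]);B=tri([(V[k],E[k][1]) for k in idx])
    print(idx,d.round(3),"elev",np.degrees(np.arcsin(d[2])).round(1),"az",np.degrees(np.arctan2(d[1],d[0])).round(1),A.round(4),B.round(4),np.linalg.norm(B-A).round(4))
# rest foot
for c in (V[0],V[3]):
    hsv=cv2.cvtColor(c["img"],cv2.COLOR_RGB2HSV)
    m=cv2.inRange(hsv,(5,110,50),(14,255,255))
    pr=proj(c,[[.6,-.19,.012]])[0];
    m2=np.zeros_like(m);cv2.circle(m2,tuple(int(x) for x in pr),95,255,-1);m&=m2
    cn=max(cv2.findContours(cv2.morphologyEx(m,cv2.MORPH_OPEN,np.ones((3,3))),0,1)[0],key=cv2.contourArea)
    h=cv2.convexHull(cn);p=cv2.approxPolyDP(h,8,True)[:,0];Q=onz(c,p,.012)[:,:2]
    print(p.tolist(),Q.round(3).tolist(),cv2.minAreaRect(Q.astype(np.float32)))
E
```

```text
0 [283. 214.] [285. 216.] 815 [[296.4, 236.1], [273.4, 197.0]] [ 29.2 152.6]
1 [100. 206.] [102. 208.] 1543 [[137.6, 228.6], [68.2, 187.9]] [ 33.9 471. ]
2 [392. 320.] [459. 165.] 1598 [[463.1, 212.9], [456.1, 125.5]] [ 34.6 597. ]
3 [222. 303.] [224. 304.] 804 [[246.0, 313.0], [201.6, 296.1]] [ 27.4 153.1]
[0, 1, 2] [-0.702 -0.37   0.608] elev 37.5 az -152.2 [ 0.5056 -0.1827  0.1856] [ 0.4479 -0.2113  0.2406] 0.0847
[0, 1] [-0.624 -0.21   0.752] elev 48.8 az -161.4 [ 0.5834 -0.2044  0.1   ] [ 0.5191 -0.2285  0.1712] 0.0989
[1, 2] [-0.67  -0.416  0.616] elev 38.0 az -148.2 [ 0.4873 -0.1673  0.1741] [ 0.4254 -0.2014  0.2249] 0.087
[0, 2] [-0.814 -0.372  0.446] elev 26.5 az -155.4 [ 0.4463 -0.22    0.2884] [ 0.399  -0.2478  0.3587] 0.0892
[0, 1, 2, 3] [-0.67  -0.362  0.648] elev 40.4 az -151.6 [ 0.5059 -0.1847  0.1962] [ 0.4509 -0.2105  0.2534] 0.0834
[[326, 185], [350, 264], [279, 284], [252, 209]] [[0.545, -0.162], [0.662, -0.123], [0.694, -0.226], [0.579, -0.262]] ((0.6205621957778931, -0.1937233805656433), (0.12299207597970963, 0.10722292214632034), 18.32652473449707)
[[283, 250], [309, 327], [242, 346], [218, 338], [206, 274]] [[0.544, -0.16], [0.662, -0.123], [0.694, -0.219], [0.681, -0.252], [0.58, -0.263]] ((0.6238518953323364, -0.20237630605697632), (0.12312272936105728, 0.13147766888141632), 18.809484481811523)
```

```bash
python3 - <<'E'
from h import *
V=pickle.load(open("r.pkl","rb"));a,b=pickle.load(open("w.pkl","rb"))
V=[V[0],V[1],b]
E=[[[296.4, 236.1], [273.4, 197.0]],[[137.6, 228.6], [68.2, 187.9]],[[246.0, 313.0], [201.6, 296.1]]]
for yaw in np.radians([17.5,18.5,19.5]):
    u=np.array([-np.cos(yaw),-np.sin(yaw),0])*np.cos(np.radians(50));u[2]=np.sin(np.radians(50))
    A=[];B=[];D=[]
    for c,e in zip(V,E):
        o,d=rays(c,e);n=np.cross(d[0],d[1]);n/=np.linalg.norm(n)
        for s in (.06,.15): 
            p0=np.array([0,0,.06])+s*u; A.append(n[:2]);B.append(n@(o-p0))
        D.append(np.degrees(np.arcsin(n@u)))
    x,*_=np.linalg.lstsq(np.array(A),np.array(B),rcond=None);print(np.degrees(yaw),x,(np.array(A)@x-B).round(4),np.round(D,2))
    L=np.r_[x,.06];print([proj(c,[L+.15*u,L+.06*u]).round(0).tolist() for c in V])
# IK feasibility
yaw=np.radians(18.5);L=np.r_[x,.06]
ex=np.array([np.cos(yaw),np.sin(yaw),0]);ey=np.array([-np.sin(yaw),np.cos(yaw),0]);ez=np.array([0,0,1.])
def tool(az,pitch,flip=1): # tool z pitch below horizontal along az; y level
    e=np.array([np.cos(az),np.sin(az),0]);z=np.cos(pitch)*e-np.sin(pitch)*ez
    y=flip*np.array([-np.sin(az),np.cos(az),0]);return np.c_[np.cross(y,z),y,z]
u=-np.cos(np.radians(50))*ex+np.sin(np.radians(50))*ez
C=np.array([.5933,.2078]);T=np.r_[C+.066*np.array([np.cos(np.radians(166.6)),np.sin(np.radians(166.6))]),.155];print("tractor",T)
for al in (30,40,50,60,70):
  for flip in (1,-1):
    s=.115;ok=[]
    for k in (0,.08):
        R=tool(yaw,np.radians(50+al),flip);q=planner.inverse_kinematics(L+(s+k)*u+.019*R[:,2],R);ok.append(None if q is None else np.round(q,2).tolist())
    f={}
    for az in range(-90,121,15):
        r=np.radians(az);R=tool(r,np.radians(al),flip)
        q=planner.inverse_kinematics(T-s*np.array([np.cos(r),np.sin(r),0])+.019*R[:,2],R)
        if q is not None:f[az]=np.round(q,2).tolist()
    print(al,flip,ok);print("   ",f)
E
```

```text
17.5 [ 0.61137459 -0.19759114] [-0.0004  0.0003  0.0005 -0.0001  0.0001 -0.0004] [ 0.43 -0.38 -0.27]
[[[275.0, 200.0], [292.0, 230.0]], [[68.0, 188.0], [130.0, 223.0]], [[206.0, 298.0], [238.0, 310.0]]]
18.5 [ 0.61101058 -0.19647084] [ 0.0001 -0.0002  0.0008 -0.0004  0.0003 -0.0007] [-0.19 -0.82 -0.63]
[[[275.0, 200.0], [293.0, 230.0]], [[68.0, 188.0], [130.0, 223.0]], [[206.0, 299.0], [238.0, 310.0]]]
19.5 [ 0.61062707 -0.19535706] [ 0.0006 -0.0007  0.0012 -0.0008  0.0006 -0.0009] [-0.81 -1.26 -1.  ]
[[[274.0, 200.0], [293.0, 230.0]], [[67.0, 188.0], [131.0, 223.0]], [[205.0, 299.0], [239.0, 310.0]]]
tractor [0.52909679 0.22309536 0.155     ]
30 1 [[-0.47, 0.34, 1.77, 0.16, 0.92, -2.45], [-0.55, 0.23, 1.76, 0.15, 1.05, -2.51]]
    {-90: [0.85, 0.86, 1.17, -0.66, 1.94, 0.88], -75: [0.94, 0.76, 1.41, -0.75, 1.74, 0.86], -60: [1.02, 0.65, 1.64, -0.87, 1.55, 0.85], -45: [1.09, 0.54, 1.88, -1.01, 1.36, 0.88], -30: [1.12, 0.44, 2.12, -1.2, 1.18, 0.93], 0: [0.98, 0.24, 2.55, 4.34, 0.88, 1.19], 45: [-0.26, 0.23, 2.56, 1.88, 0.9, 1.96], 60: [-0.37, 0.33, 2.36, 1.45, 1.04, 2.1], 75: [-0.38, 0
[... 4741 characters left out ...]
 0.57, -1.29], 30: [0.29, 0.06, 2.16, 0.15, 0.58, -1.92], 45: [0.14, 0.1, 2.12, 0.34, 0.67, -2.46], 120: [0.03, 0.49, 1.54, 0.32, 1.3, 2.53]}
70 -1 [[-0.25, 0.62, 1.38, -0.28, 1.59, 1.05], [-0.3, 0.51, 1.42, -0.3, 1.65, 0.99]]
    {-90: [0.69, 0.57, 1.4, -0.27, 1.41, -2.38], -75: [0.73, 0.49, 1.53, -0.32, 1.3, -2.55], 0: [0.6, 0.1, 2.12, -0.32, 0.65, 2.4], 15: [0.45, 0.06, 2.16, -0.12, 0.57, 1.85], 30: [0.29, 0.06, 2.16, 0.15, 0.58, 1.22], 45: [0.14, 0.1, 2.12, 0.34, 0.67, 0.69], 60: [0.04, 0.16, 2.04, 0.42, 0.79, 0.29], 75: [-0.01, 0.24, 1.93, 0.43, 0.92, -0.0], 90: [-0.02, 0.33, 1.81, 0.4, 1.05, -0.24], 105: [-0.01, 0.41, 1.67, 0.36, 1.18, -0.43], 120: [0.03, 0.49, 1.54, 0.32, 1.3, -0.61]}
```

The loupe lens centre is at about (0.611,-0.1965), with yaw 18.5°. The turntable centre is at (0.5933,0.2078). Next I'll grip peg_b and carry it 60° along its arc.

```bash
python3 - <<'E'
from tt import *
C=np.array([.5933,.2078]);r=.105
P=lambda a,z:np.r_[C+r*np.array([np.cos(a),np.sin(a)]),z]
a0=np.radians(136.6)
claw.open_gripper()
ctrl.move_to(P(a0,.20),down(a0)); ctrl.dwell(.1)
ctrl.servo_line(P(a0,.056),max_speed=.1)
f0=np.array(current_ft_force());claw.close_gripper(20)
print(current_finger_gap(),current_grip_force(),current_ft_force()-f0)
for k in range(1,9):
    a=a0+np.radians(60)*k/8
    ctrl.servo_line(P(a,.056),down(a),max_speed=.06)
    print(k,(current_ft_force()-f0).round(1))
ctrl.dwell(.2)
claw.open_gripper();ctrl.dwell(.2)
ctrl.servo_line(P(a,.20),max_speed=.12)
print(current_t())
ctrl.move_to([.5,.2,.3],down(np.pi));ctrl.dwell(.1);c=cam("wrist")
pickle.dump(c,open("a2.pkl","wb"));cv2.imwrite("pics/a2.png",c["img"][:,:,::-1])
Q,uv,s=pegs(c,C,thr=50);print(Q.round(3),fit(Q,C),current_t())
E
```

```text
0.011609669552173147 19.485818445682526 [-0.57960447 -0.2680219   0.90723363]
1 [-0.3  1.5  0.5]
2 [-0.8  0.7  1.3]
3 [-1.   0.4  2.2]
4 [-3.1  0.9  3.9]
5 [-1.5 -1.4  4.3]
6 [-2.8 -1.8  4.2]
7 [-3.5 -2.7  4.2]
8 [-3.1 -2.5  5. ]
17.1583
[[0.493 0.178]
 [0.517 0.28 ]
 [0.569 0.106]
 [0.618 0.31 ]
 [0.669 0.136]
 [0.694 0.238]] (array([0.5935185 , 0.20786286, 0.28911149]), np.float64(0.0006554276467173742)) 17.8
```

View pics/a2.png

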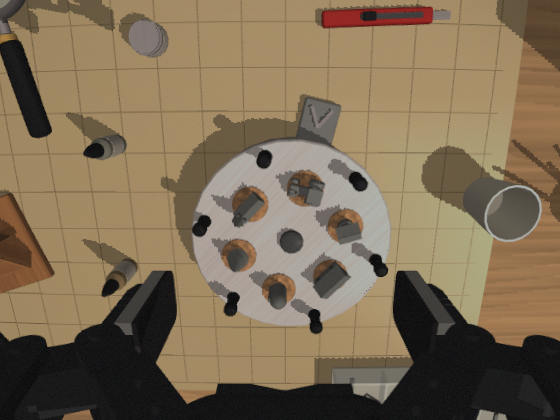

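The tractor is now at the viewing place at (305,188), and the peg fit shows exactly one stop. Next is the loupe grasp.

```bash
cat > lp.py <<'E'
from h import *
yaw=np.radians(18.5);L=np.array([.611,-.1965,.06]);al=60;s=.115
def tool(az,pitch,flip=-1):
    e=np.array([np.cos(az),np.sin(az),0]);z=np.cos(pitch)*e-np.sin(pitch)*np.array([0,0,1.])
    y=flip*np.array([-np.sin(az),np.cos(az),0]);return np.c_[np.cross(y,z),y,z]
e50=np.radians(50)
u=np.array([-np.cos(yaw)*np.cos(e50),-np.sin(yaw)*np.cos(e50),np.sin(e50)])
R=tool(yaw,np.radians(50+al))
G=L+s*u+.019*R[:,2]
E
python3 - <<'E'
from lp import *
ctrl.move_to(G-.10*R[:,2],R);ctrl.dwell(.1)
ctrl.servo_line(G,max_speed=.12);ctrl.dwell(.1)
f0=np.array(current_ft_force());print(f0)
c1=cam("wrist");c2=cam("side")
claw.close_gripper(25);print("light",current_finger_gap(),current_grip_force(),(current_ft_force()-f0).round(1))
w=cam("wrist");t=cam("side")
cv2.imwrite("pics/g.png",np.hstack([w["img"][100:400,80:480],cv2.resize(t["img"][190:290,260:393],(400,300))])[:,:,::-1])
print(current_t())
E
```

```text
[-0.62566457  0.84598249  1.22335261]
light 0.01900196798847417 27.682463228702545 [ 0.1 -0.3 -1.2]
21.7
```

View pics/g.png

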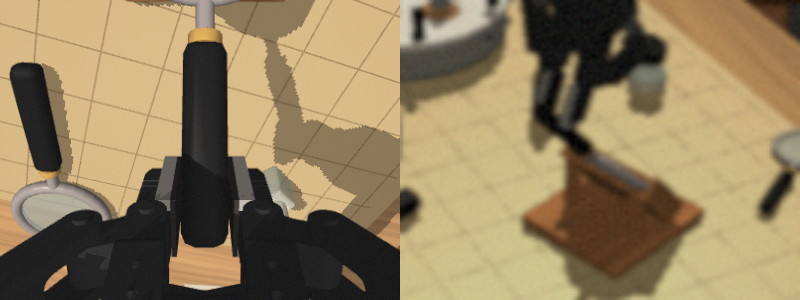

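The handle is gripped squarely between the pads and lines up with the tool. I'll firm the grip, draw the loupe out along the slope, level it and check.

```bash
python3 - <<'E'
from lp import *
claw.close_gripper(90);f0=np.array(current_ft_force())
p=G.copy()
for k in range(1,6):
    ctrl.servo_line(G+.022*k*u,max_speed=.06);print(k,(current_ft_force()-f0).round(1))
# level, held over the rest side, lens centre z .22
Rl=tool(yaw,np.radians(al));ex=np.array([np.cos(yaw),np.sin(yaw),0])
Lc=np.array([.56,-.20,.24])
ctrl.servo_line(Lc-s*ex+.019*Rl[:,2],Rl,max_speed=.12);ctrl.dwell(.2)
print(current_finger_gap(),current_grip_force(),current_t())
w=cam("wrist");S=cam("side");T=cam("top");pickle.dump((w,S,T,np.array(current_eef_pos()),np.array(current_orientation())),open("l.pkl","wb"))
print([proj(c,[Lc]).round(1).tolist() for c in (w,S,T)])
i=proj(S,[Lc])[0].astype(int);j=proj(T,[Lc])[0].astype(int)
cr=lambda I,k:cv2.resize(I[max(k[1]-50,0):k[1]+50,k[0]-66:k[0]+67],(399,300))
cv2.imwrite("pics/l.png",np.vstack([np.hstack([cr(S["img"],i),cr(T["img"],j)]),cv2.resize(w["img"][:300],(798,300))])[:,:,::-1])
print(i,j)
E
```

```text
1 [-0.  -0.2 -2.9]
2 [-0.2 -0.5 -3.4]
3 [ 0.  -0.7 -2.5]
4 [-0.7 -0.6 -3.6]
5 [-0.6 -1.  -4. ]
0.016409886919397303 88.10163405229105 25.9417
[[[285.4, 42.2]], [[315.0, 192.8]], [[365.4, 189.0]]]
[314 192] [365 189]
```

View pics/l.png

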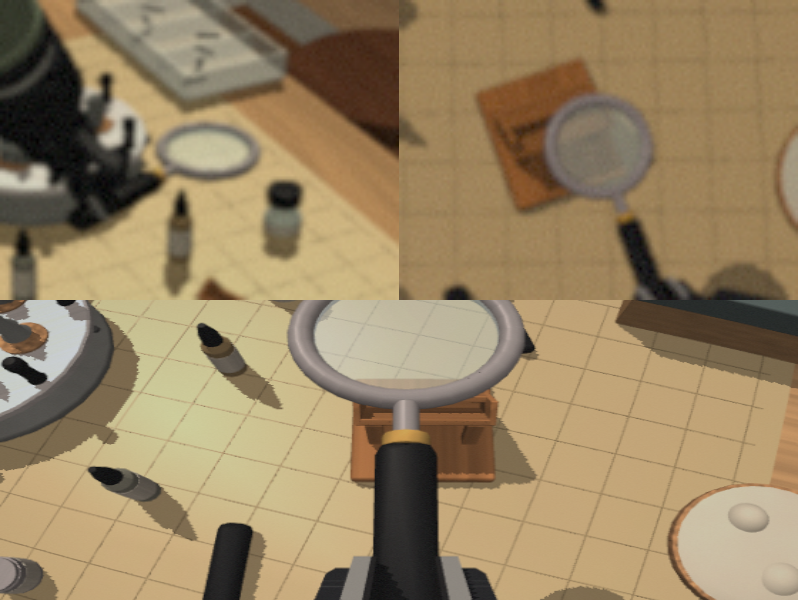

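```bash
python3 - <<'E'
from lp import *
w,S,T,p,R=pickle.load(open("l.pkl","rb"))
ex=np.array([np.cos(yaw),np.sin(yaw),0]);ey=np.array([-np.sin(yaw),np.cos(yaw),0])
# actual grasp pose -> loupe by assumption
Lc=p-.019*R[:,2]+s*ex
print("Lc",Lc,"level err tool", np.degrees(np.arcsin(-R[2,2])))
def ring(n,c,th=0,rr=.0415):
    t=np.linspace(0,2*np.pi,n,endpoint=False)
    ax=np.cos(th)*ex+np.sin(th)*np.array([0,0,1.])
    return c+rr*(np.cos(t)[:,None]*ax+np.sin(t)[:,None]*ey)
obs={}
for nm,c in (("side",S),("top",T)):
    hsv=cv2.cvtColor(c["img"],cv2.COLOR_RGB2HSV)
    pr=cv2.fitEllipse(proj(c,ring(40,Lc)).astype(np.float32))
    m=((hsv[:,:,1]<65)&(hsv[:,:,2]>60)&(hsv[:,:,2]<190)).astype(np.uint8)
    k=np.zeros_like(m);cv2.ellipse(k,(pr[0],(pr[1][0]+14,pr[1][1]+14),pr[2]),1,-1);m&=k
    cn=max(cv2.findContours(m,0,1)[0],key=cv2.contourArea)
    e=cv2.fitEllipse(cv2.convexHull(cn));obs[nm]=e
    print(nm,"pred",np.round(np.r_[pr[0],pr[1],pr[2]],1),"obs",np.round(np.r_[e[0],e[1],e[2]],1))
print("tri",tri([(S,obs["side"][0]),(T,obs["top"][0])]))
# wrist: rim bottom & collar along the neck column
g=w["img"];hsv=cv2.cvtColor(g,cv2.COLOR_RGB2HSV)
m=cv2.inRange(hsv,(10,120,120),(28,255,255));m[:, :255]=0;m[:,315:]=0;m[:110]=0;m[175:]=0
ys,xs=np.where(m[:150]>0);print("collar px",xs.mean() if len(xs) else None,ys.min() if len(ys) else None,ys.max() if len(ys) else None)
for th in (-4,-2,0,2,4):
    t=np.radians(th);G0=Lc-s*ex;ax=np.cos(t)*ex+np.sin(t)*np.array([0,0,1.])
    print(th,"rim near",proj(w,[G0+ax*(s-.042)])[0].round(1),"handle front",proj(w,[G0+ax*(s-.06)])[0].round(1),[np.round(cv2.fitEllipse(proj(c,ring(40,G0+s*ax,t)).astype(np.float32))[1],1) for c in (S,T)], [proj(c,[G0+s*ax]).round(1).tolist() for c in (S,T)])
cv2.imwrite("pics/wl.png",cv2.resize(g[0:200,185:385],(600,600))[:,:,::-1])
E
```

```text
Lc [ 0.56026792 -0.19981751  0.24000185] level err tool 60.00763276413986
side pred [315.1 193.   17.4  34.9  92.6] obs [316.5 191.9  18.6  34.2  90.2]
top pred [365.3 189.   34.5  35.7 111.8] obs [365.5 188.8  34.3  38.8 151.5]
tri [ 0.56184973 -0.20073348  0.24190732]
collar px 282.0888625592417 113 149
-4 rim near [285.1 123. ] handle front [285.  156.9] [array([15.9, 34.7]), array([33.8, 35.6])] [[[314.8, 195.7]], [[364.7, 189.7]]]
-2 rim near [285.1 120.4] handle front [285.  155.3] [array([16.7, 34.8]), array([34.2, 35.7])] [[[315.0, 194.2]], [[365.0, 189.3]]]
0 rim near [285.1 117.9] handle front [285.1 153.7] [array([17.4, 34.9]), array([34.5, 35.7])] [[[315.0, 192.7]], [[365.3, 188.9]]]
2 rim near [285.1 115.5] handle front [285.1 152.2] [array([18.1, 34.9]), array([34.9, 35.8])] [[[315.1, 191.3]], [[365.6, 188.6]]]
4 rim near [285.1 113.2] handle front [285.1 150.9] [array([18.9, 35. ]), array([35.2, 35.8])] [[[315.1, 189.8]], [[365.9, 188.4]]]
```

View pics/wl.png

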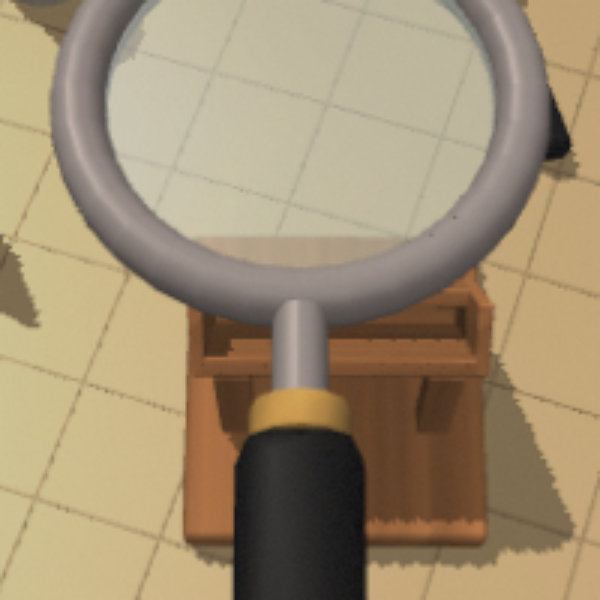

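```bash
python3 - <<'E'
from lp import *
from scipy.optimize import least_squares
w,S,T,p,R=pickle.load(open("l.pkl","rb"))
ex=np.array([np.cos(yaw),np.sin(yaw),0]);ey=np.array([-np.sin(yaw),np.cos(yaw),0]);ez=np.array([0,0,1.])
L0=p-.019*R[:,2]+s*ex
t,f=np.meshgrid(np.linspace(0,2*np.pi,120),np.linspace(0,2*np.pi,16));t=t.ravel();f=f.ravel()
rad=.037+.005*np.cos(f)
def pts(v):
    x=np.cos(v[3])*ex+np.sin(v[3])*ez;y=ey+v[4]*ez;z=np.cross(x,y)
    return L0+v[0]*ex+v[1]*ey+v[2]*ez+(rad*np.cos(t))[:,None]*x+(rad*np.sin(t))[:,None]*y+(.005*np.sin(f))[:,None]*z
def model(v):
    P=pts(v);W=proj(w,P);A=proj(S,P);B=proj(T,P)
    return np.r_[W[:,0].min(),W[:,0].max(),W[:,1].max(),A.min(0),A.max(0),B.min(0),B[:,0].max()]
# observed boxes
def box(c,pad):
    hsv=cv2.cvtColor(c["img"],cv2.COLOR_RGB2HSV);q=proj(c,pts(np.zeros(5)))
    m=((hsv[:,:,1]<65)&(hsv[:,:,2]>60)&(hsv[:,:,2]<190)).astype(np.uint8)
    lo=(q.min(0)-pad).astype(int);hi=(q.max(0)+pad).astype(int);k=np.zeros_like(m);k[lo[1]:hi[1],lo[0]:hi[0]]=1;m&=k
    n,l,st,_=cv2.connectedComponentsWithStats(m);j=1+st[1:,4].argmax();return st[j]
bs,bt=box(S,6),box(T,6)
obs=np.r_[201.7,367.7,107.3,bs[0]-.5,bs[1]-.5,bs[0]+bs[2]-.5,bs[1]+bs[3]-.5,bt[0]-.5,bt[1]-.5,bt[0]+bt[2]-.5]
print("pred",model(np.zeros(5)).round(1));print("obs ",obs.round(1))
wt=np.r_[.4,.4,.4,np.ones(7)]
r=least_squares(lambda v:np.r_[(model(v)-obs)*wt,v[:3]/.002,v[3:]/.035],np.zeros(5),x_scale=[.001]*3+[.01]*2,diff_step=1e-3)
print(r.x[:3]*1e3,np.degrees(r.x[3:]),(model(r.x)-obs).round(1))
E
```

```text
pred [201.7 368.8 119.  297.4 183.1 332.7 202.8 347.3 171.5 383.3]
obs  [201.7 367.7 107.3 299.5 182.5 333.5 201.5 347.5 170.5 382.5]
[3.57898954 0.01242927 1.21292372] [-1.41991441  0.19151072] [-0.2  1.1  2.7 -1.  -0.1  0.2  0.1 -0.6 -0.5  0.4]
```

```bash
python3 - <<'E'
from lp import *
az=np.radians(75);Rf=tool(az,np.radians(al));e=np.array([np.cos(az),np.sin(az),0])
F=lambda z:np.array([.5291,.2231,z])-(s+.003)*e+.019*Rf[:,2]-[0,0,.001]
ctrl.move_to(F(.235),Rf)
ctrl.servo_line(F(.155),max_speed=.08);ctrl.dwell(.6)
print(current_t(),current_finger_gap(),current_grip_force(),np.abs(current_joint_velocities()).max(),current_eef_pos()-F(.155))
w=cam("wrist");S=cam("side");T=cam("top")
P=np.array([.5291,.2231,.155]);i=proj(S,[P])[0].astype(int);j=proj(T,[P])[0].astype(int);print(i,j)
cr=lambda I,k:cv2.resize(I[max(k[1]-50,0):k[1]+50,k[0]-66:k[0]+67],(399,300))
cv2.imwrite("pics/f.png",np.vstack([np.hstack([cr(S["img"],i),cr(T["img"],j)]),cv2.resize(w["img"][:300,80:480],(798,300))])[:,:,::-1])
print(proj(w,[P,[.5291,.2231,.075]]))
E
```

```text
29.1333 0.016323014548572733 88.12198591946498 0.0017842304225781076 [-2.52206608e-05 -1.89559049e-06 -6.66708248e-06]
[237 157] [194 208]
[[283.79127953  34.62376779]
 [283.79199097 109.86521885]]
```

View pics/f.png

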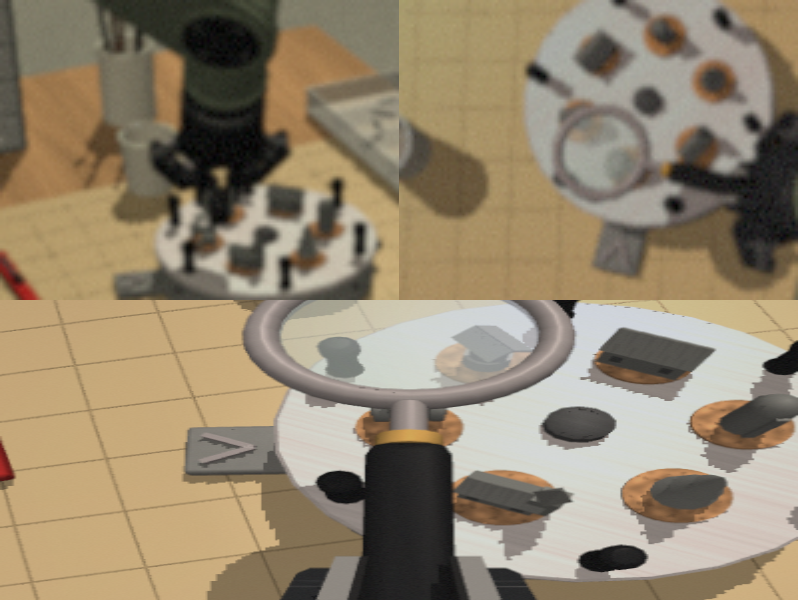

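The top view shows the lens centred within about 1 px of the predicted point over the viewing place. It is level and still, and the tractor lies beneath it in the wrist view.

```bash
python3 -c "
from plant import *
print(ctrl.job_done(),current_t())"
```

```text
the job is handed in; nothing more can be done
the job is handed in; nothing more can be done
```

The job is handed in at about 30 s: the turntable is one stop on with the tractor at the arrow, and the middle-sized magnifier is held still and within about 1.5° of level, centred over the tractor to within a few millimetres and about 8 cm above its roof.

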